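Make up the microscopy kit and the weighing kit

TASK

Make up two analysts' kits from the stock on the grey mat. Blue tray: the white-capped amber bottle in the dark-lined end pocket, the yellow slide box in the middle pocket and the microscope objective in the other end pocket; green tray: the red-capped amber bottle in the dark-lined end pocket and the brass weight in the middle pocket, the last pocket staying empty. Set each thing down gently, upright and flat on the pocket's floor, and leave the black-capped bottle, the mortar and the beaker where they are.

Things in the scene. Friction and masses are not known exactly. Their poses are not given: they have to be found in the camera images.
- bottle_white_c (a point): Small amber glass bottle with a broad white paper band and a white screw cap, standing upright: body 42 mm in diameter up to 53 mm high, cap 37 mm in diameter, 76 mm high overall, about 90 g. This point is on its axis, half-way up (38 mm above its foot). Goes into the blue tray's lined pocket.
- bottle_red_c (a point): Small amber glass bottle with a broad white paper band and a red screw cap, standing upright: body 42 mm in diameter up to 53 mm high, cap 37 mm in diameter, 76 mm high overall, about 90 g. This point is on its axis, half-way up (38 mm above its foot). Goes into the green tray's lined pocket.
- slide_box_c (a point): Upright yellow plastic box for microscope slides with an orange lid: 44 mm along its x axis, 32 mm along its y axis, 72 mm high, straight-sided; about 60 g. This point is at its centre, half-way up (36 mm above its foot). Stands at any yaw. Goes into the blue tray's middle pocket.
- objective_c (a point): Microscope objective, standing upright: a steel barrel 30 mm in diameter up to 46 mm high with a black and a yellow band, then a dark nose that narrows to 16 mm; 64 mm high overall, about 130 g. This point is on its axis, half-way up (32 mm above its foot). Goes into the blue tray's bare end pocket.
- weight_c (a point): Brass calibration weight, standing upright: cylinder 36 mm in diameter up to 48 mm high, with a knob 24 mm in diameter on a neck above; 70 mm high overall, about 400 g. This point is on its axis, half-way up (35 mm above its foot). Goes into the green tray's middle pocket.
- tray_blue: Blue kit tray, fixed: 202 x 70 mm, three pockets in a row along its x axis, each 62 x 62 mm inside, centres at x = +66, 0, -66 mm, y = 0. Origin: centre of its underside, on the bench; z up. Floor 4 mm thick, rim and partitions 10 mm above the bench. The pocket at x = +66 mm has a dark rubber lining, the others are bare. Free bench beside its long sides (+y, -y). 
- tray_green: Green kit tray, fixed: 202 x 70 mm, three pockets in a row along its x axis, each 62 x 62 mm inside, centres at x = +66, 0, -66 mm, y = 0. Origin: centre of its underside, on the bench; z up. Floor 4 mm thick, rim and partitions 10 mm above the bench. The pocket at x = +66 mm has a dark rubber lining, the others are bare. Free bench beside its long sides (+y, -y). 
- bottle_black_c (a point): Small amber glass bottle with a broad white paper band and a black screw cap, standing upright: body 42 mm in diameter up to 53 mm high, cap 37 mm in diameter, 76 mm high overall, about 90 g. This point is on its axis, half-way up (38 mm above its foot). Spare stock among the others: leave it alone.
- mortar: Mortar: reddish-brown stoneware bowl, 72 mm across and 48 mm high, beyond the stock. Origin at the centre of its underside. Leave it alone.
- beaker: Clear glass beaker, 64 mm across and 75 mm high, beyond the stock. Origin at the centre of its underside. Leave it alone.
Not all that is in view belongs to the job. What is shaped like the part that bears bottle_red_c but purple is not meant.

How it is judged:
By the outcome, as a careful person would: the job done as asked, in the order asked, and still so for the second after the job is handed in, with the robot touching nothing.
It also fails if it takes over 136 s, if anything falls off the work surface, if the arm or the gripper's body presses on something with over 40 N, if the wrist force passes 120 N, or if a joint passes its speed limit or range.

ROBOT

A 7-joint arm with a two-finger parallel gripper is mounted at the origin on the work surface. World frame = base frame: x ahead of the robot, y to its left, z up, the work surface at z = 0. Lengths are in mm, angles in rad, forces in N, time in s.
With the tool pointing down it reaches from about 425 to 925 mm from the base axis. Payload 6.8 kg.
Tool frame: the origin (TCP) lies at the very end of the fingers, on their centre line; the grasp point (between the pads) lies 19 mm behind it; z points along the fingers, y is the line along which they close (so a half turn about z gives the same grasp; the last joint's range is limited). The gripper opens to 88 mm and grips with 3 to 60 N. Pads are 20 mm wide; open, the fingers measure 115 mm over their backs; the gripper's body (75 mm by 178 mm) begins 61 mm behind the grasp point.
Start: joints at [-1.349, 0.477, 0.022, 1.555, -0.011, 1.109, -0.083], TCP at [218.598, 638.642, 185.664] pointing down, gripper open.
Joint ranges: [-2.96, 2.96], [-0.34, 2.1], [-1.41, 1.46], [0.24, 2.44], [-1.37, 4.51], [0.17, 1.92], [-2.96, 2.96]. Speed limits (rad/s): [2.39, 2.39, 3.14, 3.14, 3.14, 3.14, 3.14].

INTERFACE

Orientations are given as [roll, pitch, yaw] about the fixed x, y, z axes, in that order (R = Rz(yaw) Ry(pitch) Rx(roll)).
In Python, from plant import * gives the robot as it stands. The module is installed in compiled form; this text tells all that it offers. Calls block until the motion is done:
- goto(position, orientation): joint-space move of the TCP to a pose.
- move_straight(position, rate=150, orientation=None): straight line of the TCP; orientation=None keeps the orientation; rate is the mean speed in mm/s.
- move_j(angles): joint-space move.
- gripper_open() and grasp(): open the fingers fully, or close them until they stop; the grip force is fixed at half the most.
- pause(seconds).
- solve_ik(position, orientation): joint angles nearest the present ones, or None.
- state(): the state.
- camera(name): name is "scene" or "top" or "wrist"; returns a dict with "color" (400x640x3 uint8, red, green, blue), "fx", "fy", "cx", "cy" (pixels), "camera_from_world" (4x4, takes a point from world to camera coordinates). Camera axes: x right, y up, looking along -z (the intrinsics and any distortion apply to the point x, -y, -z); pixel columns grow to the right and rows downward; lengths in mm; the calibration is good to about 2 mm. The wrist camera is an equidistant fisheye: a pixel r from the principal point sees the ray r / f radians off the axis. A picture is of the moment at which its call begins. There is no depth.
A pose or a line that the arm cannot do raises IKError and nothing moves.
- finish_job(): hands the job in; it is judged then, once.
The state is a dict: "t": time; "joints": joint angles; "qvel": joint speeds; "joint_torque": joint torques, N m; "ee_pos": TCP position; "eef_rot": TCP orientation; "ft_force": force on the tool from outside, world axes, zero at the start; "ft_torque": the same for the moment, N m; "finger_gap": finger opening in mm; "grasp_force": force on a finger pad.
Only numpy, scipy, OpenCV 4.12 (cv2) and the standard library are available. Lean on these libraries where they do the work, as an engineer would, in place of code of your own. Each camera call takes 0.05 s, during which the arm holds its last target. There are 200 camera calls.

## Working session

There is one attempt and no reset: what is moved stays moved. The work goes in short steps, each a Python script; the robot and the scene stay as the last script left them, time stands still between calls to the robot, and variables do not carry over. Pictures are saved under pics/ and viewed, at most 14 in all, crops included, and the job is handed in when it is done.

```bash
mkdir -p pics; python3 - <<'E'
from plant import *
import cv2
s=state();print(s['t'],s['ee_pos'],s['eef_rot'],s['finger_gap'])
for n in ('scene','top'):
    c=camera(n);cv2.imwrite(f'pics/{n}0.png',c['color'][:,:,::-1]);print(n,c['fx'],c['fy'],c['cx'],c['cy'],c['camera_from_world'].round(3).tolist() if hasattr(c['camera_from_world'],'round') else c['camera_from_world'])
    print([k for k in c])
E
```

```text
0.0 [218.42496097 638.01283366 184.72503387] [-3.13988100e+00  1.56727551e-04  2.81180476e+00] 88.04485872011209
scene 369.0542718458732 369.0542718458732 309.8477045099329 204.22885316029996 [[0.031, 0.999, 0.018, -29.973], [-0.608, 0.004, 0.794, 289.393], [0.794, -0.035, 0.607, -1225.383], [0.0, 0.0, 0.0, 1.0]]
['color', 'fx', 'fy', 'cx', 'cy', 'camera_from_world']
top 412.5307480696507 412.5307480696507 315.5715017814333 200.4069861396712 [[-0.016, -1.0, -0.02, 23.373], [0.993, -0.018, 0.115, -569.265], [-0.115, -0.018, 0.993, -1020.501], [0.0, 0.0, 0.0, 1.0]]
['color', 'fx', 'fy', 'cx', 'cy', 'camera_from_world']
```

View pics/top0.png

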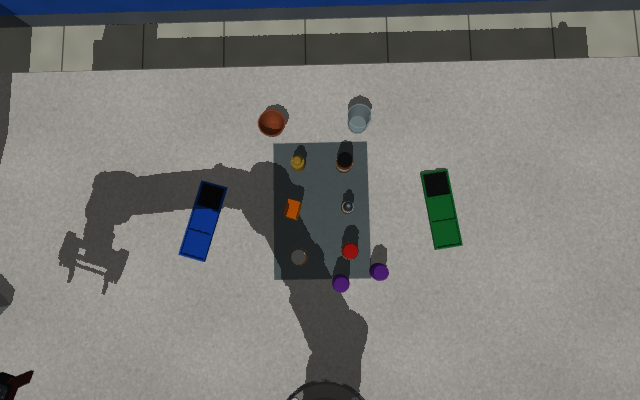

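View pics/scene0.png

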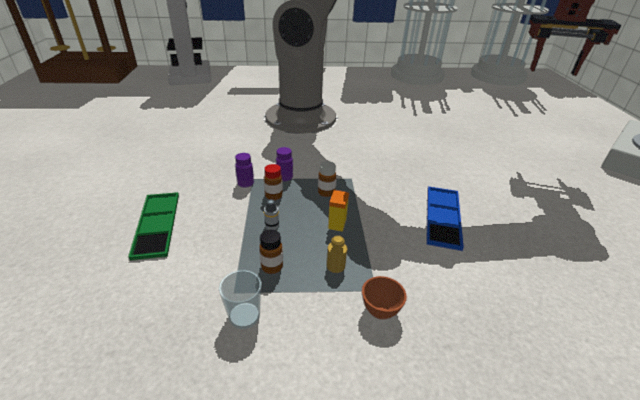

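```bash
cat > h.py <<'E'
import numpy as np, cv2
from plant import *
def back(c,u,v,z):
    "pixel -> world point on plane z"
    T=np.array(c['camera_from_world']);R,t=T[:3,:3],T[:3,3]
    p=np.array([(u-c['cx'])/c['fx'],(v-c['cy'])/c['fy']])
    if c.get('fish'):
        r=np.hypot(*p); p=p/r*np.tan(r)
    d=R.T@np.array([p[0],-p[1],-1]); o=-R.T@t
    return o+d*(z-o[2])/d[2]
def proj(c,P):
    T=np.array(c['camera_from_world']);q=T[:3,:3]@np.asarray(P,float)+T[:3,3]
    p=np.array([q[0],-q[1]])/-q[2]
    if c.get('fish'):
        r=np.hypot(*p); p=p/r*np.arctan(r)
    return p*c['fx']+[c['cx'],c['cy']]
E
python3 - <<'E'
from h import *
import pickle
c=camera('top');pickle.dump(c,open('top.pkl','wb'));pickle.dump(camera('scene'),open('scene.pkl','wb'))
im=c['color'][:,:,::-1]
a=cv2.resize(im[135:295,268:398],None,fx=3.7,fy=3.7,interpolation=cv2.INTER_CUBIC)
cv2.imwrite('pics/matcrop.png',cv2.convertScaleAbs(a,alpha=1.6))
print(a.shape)
b=np.hstack([im[160:270,170:240],im[160:270,410:480]])
cv2.imwrite('pics/traycrop.png',cv2.resize(b,None,fx=5,fy=5,interpolation=cv2.INTER_CUBIC))
# automatic tray masks
hsv=cv2.cvtColor(c['color'],cv2.COLOR_RGB2HSV)
for n,lo,hi,x0,x1 in(('blue',(110,120,60),(125,255,255),170,240),('green',(50,100,40),(75,255,255),410,480)):
    m=cv2.inRange(hsv,lo,hi);w=np.zeros_like(m);w[150:280,x0:x1]=m[150:280,x0:x1]
    d=np.zeros_like(m);d[150:280,x0:x1]=255*(c['color'][150:280,x0:x1].max(2)<45)
    pts=np.argwhere(w)[:,::-1]
    W=np.array([back(c,u,v,10)[:2] for u,v in pts],np.float32)
    r=cv2.minAreaRect(W);print(n,r,len(W))
    D=np.array([back(c,u,v,4)[:2] for u,v in np.argwhere(d)[:,::-1]]);print('dark',D.mean(0),len(D),cv2.minAreaRect(D.astype(np.float32)))
E
```

```text
(592, 481, 3)
blue ((525.218994140625, 309.6836853027344), (72.47825622558594, 201.9212188720703), 73.57861328125) 1391
dark [589.49912583 292.50330965] 535 ((589.5045166015625, 292.5234680175781), (61.407230377197266, 61.41456985473633), 73.72805786132812)
green ((545.6407470703125, -309.8911437988281), (201.98487854003906, 70.4002456665039), 8.12132453918457) 1592
dark [ 599.55371883 -304.42735334] 592 ((545.765869140625, -312.1404724121094), (193.24449157714844, 60.650413513183594), 8.149933815002441)
```

View pics/matcrop.png

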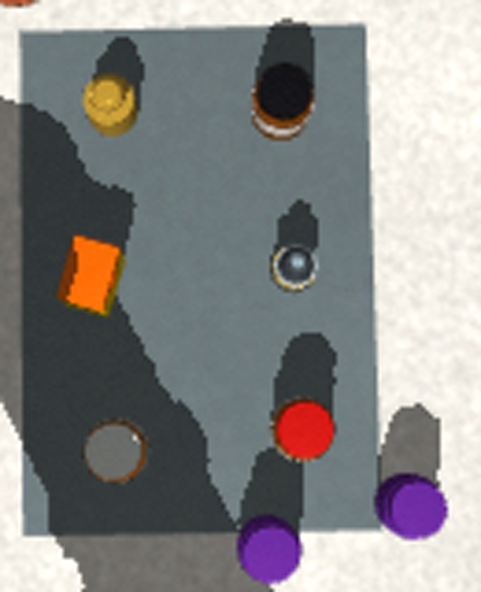

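View pics/traycrop.png

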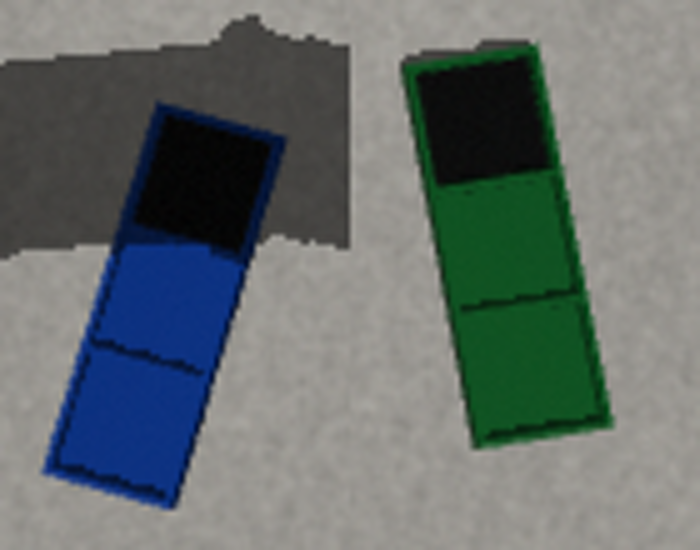

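```bash
cat > loc.py <<'E'
from h import *
import pickle
c=pickle.load(open('top.pkl','rb'));s=pickle.load(open('scene.pkl','rb'))
f=lambda x,y:((x+.5)/3.7-.5+268,(y+.5)/3.7-.5+135)
for n,x,y,z in(('white',114.5,451,76),('red',304,430.5,76),('black',285,92,76),('obj',296,264,64),('weight',108,98,70),('pur1',269,545,76),('pur2',411,503,76)):
    P=back(c,*f(x,y),z);print(n,P.round(1),'scene px of top',proj(s,P).round(1))
hsv=cv2.cvtColor(c['color'],cv2.COLOR_RGB2HSV)
for n,lo,hi,z in(('lid',(5,150,150),(18,255,255),72),('redcap',(0,200,120),(4,255,255),76)):
    m=cv2.inRange(hsv,lo,hi);m[:140]=0;m[280:]=0;m[:,:270]=0;m[:,370:]=0
    W=np.array([back(c,u,v,z)[:2] for u,v in np.argwhere(m)[:,::-1]],np.float32)
    r=cv2.minAreaRect(W);print(n,len(W),W.mean(0),r)
    if n=='lid':
        C=np.cov(W.T);w,V=np.linalg.eigh(C);print('axis',V[:,1],np.degrees(np.arctan2(V[1,1],V[0,1])),np.sqrt(12*w))
    print('scene',proj(s,[*W.mean(0),z]).round(1))
E
python3 loc.py; python3 -c "
import cv2,numpy as np
im=cv2.imread('pics/scene0.png')[140:280,230:360]
cv2.imwrite('pics/scenecrop.png',cv2.resize(im,None,fx=4,fy=4,interpolation=cv2.INTER_CUBIC))"
```

```text
white [429.1  55.9  76. ] scene px of top [327.6 165.1]
red [440.3 -67.8  76. ] scene px of top [272.9 167.7]
black [665.1 -60.9  76. ] scene px of top [270.6 235.3]
obj [550.7 -66.1  64. ] scene px of top [271.3 201.6]
weight [664.8  58.   70. ] scene px of top [337.7 237.2]
pur1 [367.3 -43.4  76. ] scene px of top [284.6 151.6]
pur2 [ 392.7 -135.8   76. ] scene px of top [244.7 156.9]
lid 174 [546.3281   69.91836] ((546.1675415039062, 72.04893493652344), (28.84564971923828, 42.41120147705078), 74.97123718261719)
axis [-0.98880041  0.14924393] 171.4168864123715 [25.16693898 44.23051835]
scene [338.3 196.9]
redcap 167 [440.67407 -68.68289] ((440.32525634765625, -68.31729125976562), (32.14777374267578, 34.45890426635742), 62.02247619628906)
scene [272.5 167.8]
```

View pics/scenecrop.png

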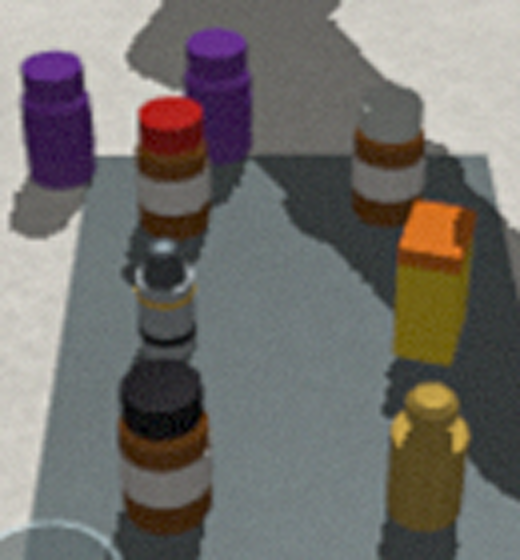

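```bash
cat >> h.py <<'E'
B=np.array([525.2,309.7]);BY=np.radians(-16.2); G=np.array([545.7,-309.9]);GY=np.radians(8.1)
def pocket(tray,k):
    o,a=(B,BY) if tray=='b' else (G,GY)
    return o+k*np.array([np.cos(a),np.sin(a)])
rpy=lambda yaw:[np.pi,0,float(yaw)]
# name: pick xy, pick yaw, place xy, place yaw, grasp TCP height above foot
JOBS={'white':([429.1,55.9],BY+np.pi,pocket('b',66),BY+np.pi,17),
'box':([546.2,71],np.radians(166.5),pocket('b',0),BY+np.pi,20),
'obj':([550.7,-66.1],BY+np.pi,pocket('b',-66),BY+np.pi,14),
'red':([440.4,-68],GY+np.pi,pocket('g',66),GY+np.pi,17),
'weight':([664.8,58],GY+np.pi,pocket('g',0),GY+np.pi,14)}
E
python3 - <<'E'
from h import *
for n,(p,y,q,w,h) in JOBS.items():
    for xy,yaw,zs in((p,y,(h,140)),(q,w,(h+4,140))):
        for z in zs:
            for k in(0,-np.pi,-2*np.pi):
                s=solve_ik([*map(float,xy),z],rpy(yaw+k)); print(n,np.round(xy),z,k and round(k,1),None if s is None else np.round(s,2))
E
```

```text
white [429.  56.] 17 0 [-0.51  0.36  0.28  2.27 -0.2   0.53  1.21]
white [429.  56.] 17 -3.1 [-0.87  0.45  0.73  2.29 -0.56  0.58 -1.56]
white [429.  56.] 17 -6.3 [-0.51  0.36  0.28  2.27 -0.2   0.53  1.21]
white [429.  56.] 140 0 [-0.67  0.13  0.44  2.18 -0.07  0.85  1.1 ]
white [429.  56.] 140 -3.1 [-1.    0.15  0.81  2.19 -0.15  0.85 -1.95]
white [429.  56.] 140 -6.3 [-0.67  0.13  0.44  2.18 -0.07  0.85  1.1 ]
white [589. 291.] 21 0 [-0.64  0.63  0.12  1.73 -0.1   0.79  0.82]
white [589. 291.] 21 -3.1 [-1.02  0.74  0.68  1.76 -0.59  0.86 -1.92]
white [589. 291.] 21 -6.3 [-0.64  0.63  0.12  1.73 -0.1   0.79  0.82]
white [589. 291.] 140 0 [-0.67  0.49  0.16  1.65 -0.09  1.    0.81]
white [589. 291.] 140 -3.1 [-1.07  0.59  0.76  1.68 -0.46  1.05 -2.02]
white [589. 291.] 140 -6.3 [-0.67  0.49  0.16  1.65 -0.09  1.    0.81]
box [546.  71.] 20 0 [-0.43  0.5   0.24  2.   -0.19  0.66  1.26]
box [546.  71.] 20 -3.1 [-0.76  0.59  0.68  2.02 -0.56  0.72 -1.53]
box [546.  71.] 20 -6.3 [-0.43  0.5   0.24  2.   -0.19  0.66  1.26]
box [546.  71.] 140 0 [-0.55  0.34  0.38  1.92 -0.16  0.91  1.24]
[... 2333 characters left out ...]
 14 -6.3 [-0.29  0.66  0.16  1.71 -0.14  0.79  1.64]
weight [665.  58.] 140 0 [-0.38  0.52  0.28  1.63 -0.16  1.01  1.66]
weight [665.  58.] 140 -3.1 [-0.67  0.6   0.73  1.65 -0.45  1.06 -1.23]
weight [665.  58.] 140 -6.3 [-0.38  0.52  0.28  1.63 -0.16  1.01  1.66]
weight [ 546. -310.] 18 0 [-0.    0.67  0.59  1.83 -0.51  0.79  2.57]
weight [ 546. -310.] 18 -3.1 [-0.    0.67  0.59  1.83 -0.51  0.8  -0.57]
weight [ 546. -310.] 18 -6.3 [-0.    0.67  0.59  1.83 -0.51  0.79  2.57]
weight [ 546. -310.] 140 0 [-0.26  0.65  1.    1.76 -0.61  1.08  2.67]
weight [ 546. -310.] 140 -3.1 [-0.17  0.58  0.85  1.76 -0.49  1.03 -0.57]
weight [ 546. -310.] 140 -6.3 [-0.26  0.65  1.    1.76 -0.61  1.08  2.67]
```

```bash
cat >> h.py <<'E'
for n in('red','weight'):
    p,y,q,w,h=JOBS[n]; JOBS[n]=(p,GY,q,GY,h)
def ms(xy,z,rate=150,yaw=None):
    move_straight([float(xy[0]),float(xy[1]),float(z)],rate=rate,orientation=None if yaw is None else rpy(yaw))
def above(n,z=140,xy=None):
    p,y,*_=JOBS[n]; p=p if xy is None else xy
    goto([float(p[0]),float(p[1]),z],rpy(y))
def wrist(name):
    c=camera('wrist');c['fish']=True;cv2.imwrite(f'pics/{name}.png',c['color'][:,:,::-1]);return c
def pick(n,xy=None):
    p,y,q,w,h=JOBS[n]; p=p if xy is None else xy
    ms(p,h+1,120); grasp(); s=state(); print(n,'gap',round(s['finger_gap'],1),'F',round(s['grasp_force'],1),'t',round(s['t'],1))
    ms(p,140,120); s=state(); print(' lifted gap',round(s['finger_gap'],1),'F',round(s['grasp_force'],1),'ft',np.round(s['ft_force'],1))
def place(n,thr=1.5):
    p,y,q,w,h=JOBS[n]
    ms(q,140,200,w); ms(q,h+4+1+5,120); pause(.3)
    f0=state()['ft_force'][2]; z=h+10
    while z>h+1:
        z-=.6; ms(q,z,15); f=state()['ft_force'][2]
        if abs(f-f0)>thr: break
    print(n,'touch z',round(z,1),'foot est',round(z-h-1,1),'df',round(f-f0,2))
    gripper_open(); pause(.2); ms(q,z+2,20); ms(q,140,150); s=state(); print(' t',round(s['t'],1),'gap',round(s['finger_gap'],1))
E
python3 - <<'E'
from h import *
above('white');c=wrist('w0');s=state();print(s['t'],s['ee_pos'],c['fx'],c['cx'],c['cy'])
T=np.array(c['camera_from_world'])
for n,P in dict(white=[429,56,76],red=[440,-68,76],obj=[551,-66,64],box=[546,71,72],weight=[665,58,70]).items(): print(n,proj(c,P).round(1))
E
```

```text
2.475 [429.42979484  56.71676801 140.07996442] 309.70691628693146 320.8199043070053 197.3308908658964
white [319.7 196.3]
red [201.7 240.2]
obj [247.2 319.8]
box [364.9 294.9]
weight [373.7 367.5]
```

View pics/w0.png

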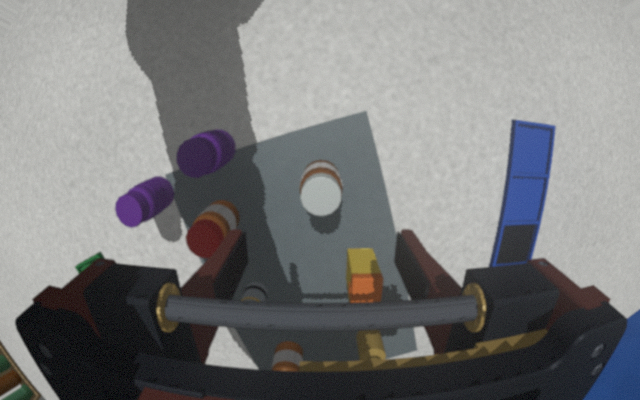

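The wrist view shows the white cap at (321,196) where predicted (320,196), the box lid at (364,286) squared to the tool, and red at (207,236). Localization agrees, so I'll pick.

```bash
python3 - <<'E'
from h import *
pick('white'); place('white')
E
```

```text
white gap 36.3 F 31.5 t 4.5
 lifted gap 36.4 F 31.5 ft [ 0.8  0.5 -1. ]
white touch z 21.6 foot est 3.6 df 4.57
 t 13.2 gap 87.8
```

```bash
python3 - <<'E'
from h import *
c=camera('scene');im=c['color'][:,:,::-1]
a=cv2.resize(im[170:260,400:500],None,fx=4,fy=4,interpolation=cv2.INTER_CUBIC)
d=camera('top');b=cv2.resize(d['color'][160:270,165:255,::-1],None,fx=3.2727,fy=3.2727,interpolation=cv2.INTER_CUBIC)
b=cv2.resize(b,(300,360));cv2.imwrite('pics/p1.png',np.hstack([a,b]))
print(proj(c,[*pocket('b',66),80]),proj(c,[*pocket('b',66),4]))
E
```

```text
[453.67327217 206.05086285] [444.33943517 235.01352663]
```

View pics/p1.png

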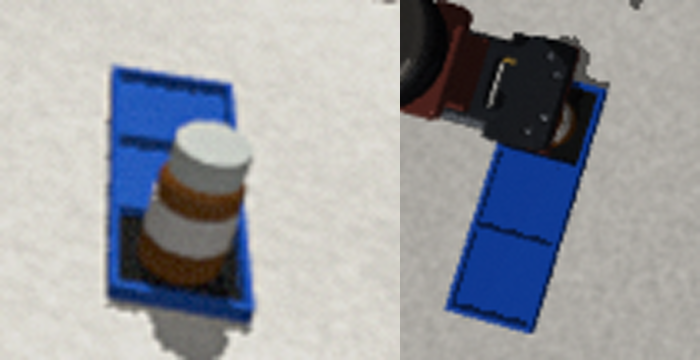

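White bottle stands upright in the lined pocket, with the cap at crop (213,145) and prediction (214,144). Next are the box and the objective.

```bash
python3 - <<'E'
from h import *
above('box'); c=wrist('w1')
print(proj(c,[546.2,71,72]),state()['ee_pos'])
a=c['color'][:,:,::-1][100:330,200:440]
cv2.imwrite('pics/w1c.png',cv2.resize(a,None,fx=2,fy=2))
E
```

```text
[318.43356983 195.23452894] [546.82392641  73.44069233 139.9396324 ]
```

View pics/w1c.png

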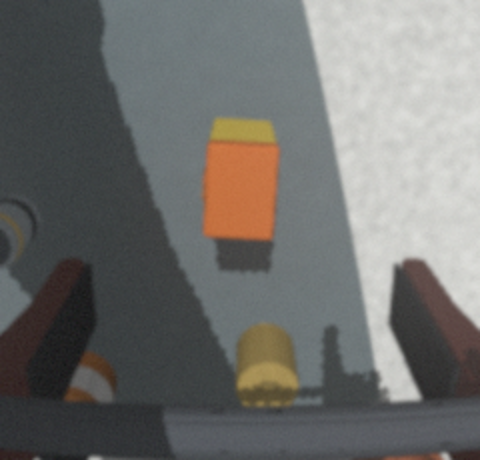

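```bash
python3 - <<'E'
from h import *
c=camera('wrist');c['fish']=True
P=np.array([back(c,x/2+200,y/2+100,72)[:2] for x,y in((208,141),(279,144),(274,241),(203,236))])
m=P.mean(0);e=(P[0]+P[1]-P[2]-P[3])/2;yaw=np.arctan2(e[1],e[0]);print(P.round(1),m,np.degrees(yaw),np.linalg.norm(e))
yaw=(yaw+np.pi/2)%np.pi-np.pi/2
JOBS['box']=(m,yaw+np.pi,)+JOBS['box'][2:]
ms(m,130,80,yaw+np.pi)
pick('box'); place('box')
above('obj');c=wrist('w2');print(proj(c,[550.7,-66.1,64]))
cv2.imwrite('pics/w2c.png',cv2.resize(c['color'][100:330,200:440,::-1],None,fx=2,fy=2))
E
```

```text
[[521.3  64.4]
 [529.8  94.5]
 [573.8  82.5]
 [563.9  51.2]] [547.2015669  73.1511951] 163.80272092612145 45.11712170441052
box gap 31.9 F 29.9 t 16.5
 lifted gap 32.1 F 29.9 ft [ 0.8  0.7 -0.1]
box touch z 24.6 foot est 3.6 df 4.13
 t 24.9 gap 87.9
[318.84026673 193.12605478]
```

View pics/w2c.png

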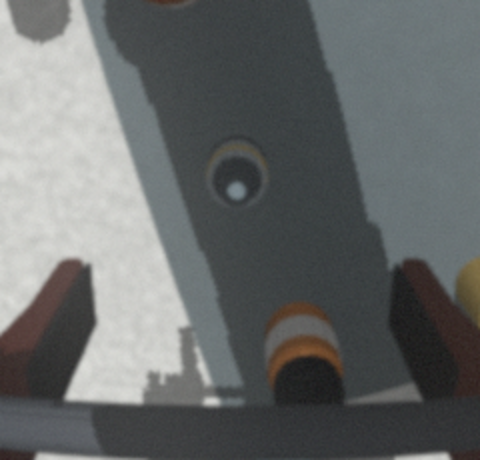

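Objective nose at px (318,195), predicted (319,193), so I'll pick it.

```bash
python3 - <<'E'
from h import *
pick('obj'); place('obj')
above('red');c=wrist('w3');print(proj(c,[440.4,-68,76]),state()['ee_pos'])
cv2.imwrite('pics/w3c.png',np.hstack([cv2.resize(c['color'][100:330,200:440,::-1],None,fx=1.6,fy=1.6),cv2.resize(camera('scene')['color'][170:262,400:500,::-1],(400,368),interpolation=cv2.INTER_CUBIC)]))
E
```

```text
obj gap 18.1 F 27.9 t 28.7
 lifted gap 18.2 F 27.9 ft [ 0.1 -0.  -1.1]
obj touch z 20.4 foot est 5.4 df 1.73
 t 37.5 gap 88.0
[321.1605132  198.81163464] [440.76507179 -67.29749823 139.91701963]
```

View pics/w3c.png

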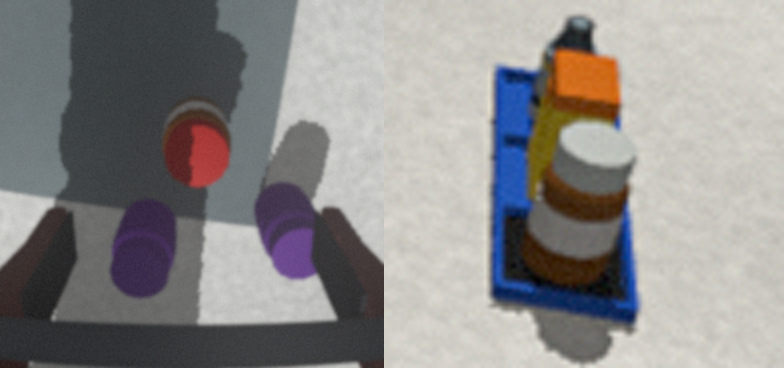

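Box and objective are in the blue tray, and red sits at px (323,196), about 2 mm from the prediction. I'll check finger clearance to the purple bottles, then pick.

```bash
python3 - <<'E'
from h import *
c=camera('wrist');c['fish']=True
r=back(c,200+197/1.6,100+154/1.6,76)[:2]; u1=back(c,200+140/1.6,100+271/1.6,76)[:2]; u2=back(c,200+297/1.6,100+252/1.6,76)[:2]
print(r,u1,u2)
s=camera('scene');print('obj nose pred',proj(s,[*pocket('b',-66),68]),'seen 448.5 175.5')
xy=(r+JOBS['red'][0])/2
t=np.array([np.sin(GY),-np.cos(GY)]);n=np.array([np.cos(GY),np.sin(GY)])
d=min(np.linalg.norm(xy+a*t+b*n-u) for a in(-58,-44,44,58) for b in(-10,0,10) for u in(u1,u2));print('min',d)
assert d>25
pick('red',xy); place('red',2.5)
above('weight');c=wrist('w4');print(proj(c,[664.8,58,70]))
cv2.imwrite('pics/w4c.png',np.hstack([cv2.resize(c['color'][100:330,200:440,::-1],None,fx=1.6,fy=1.6),cv2.resize(camera('scene')['color'][170:262,110:210,::-1],(400,368),interpolation=cv2.INTER_CUBIC)]))
E
```

```text
[443.05966796 -69.31689868] [364.515597   -45.78370859] [ 390.51708546 -138.29582839]
obj nose pred [449.29135291 175.70050295] seen 448.5 175.5
min 50.65110975896963
red gap 36.9 F 30.9 t 41.3
 lifted gap 36.5 F 30.8 ft [-0.4  0.  -1. ]
red touch z 21.6 foot est 3.6 df 4.76
 t 50.0 gap 88.0
[317.82494273 196.03045829]
```

View pics/w4c.png

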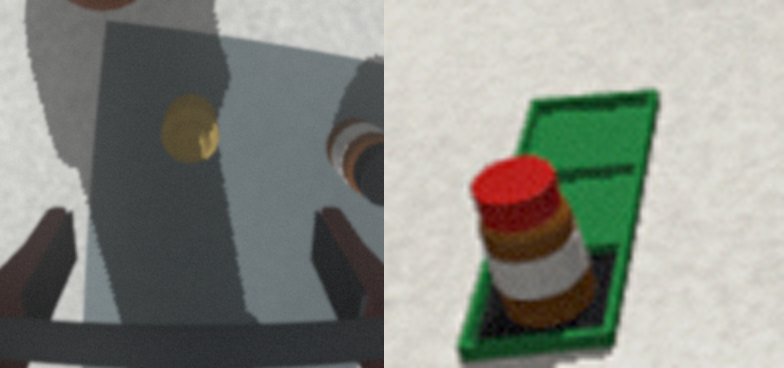

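```bash
python3 - <<'E'
import cv2
a=cv2.imread('pics/w4.png')[140:220,280:360]
cv2.imwrite('pics/w4z.png',cv2.convertScaleAbs(cv2.resize(a,None,fx=6,fy=6,interpolation=cv2.INTER_CUBIC),alpha=2))
E
```

```text
(no output)
```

View pics/w4z.png

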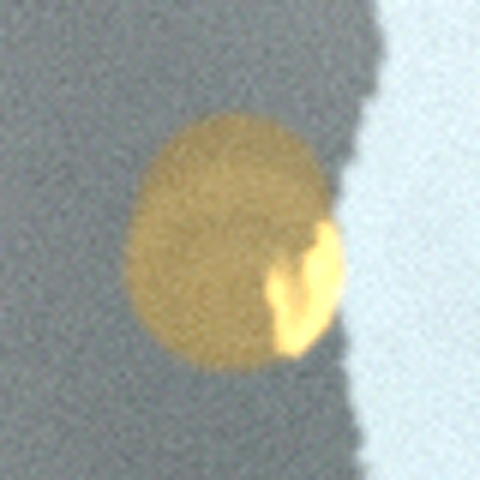

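```bash
python3 - <<'E'
from h import *
c=camera('wrist');c['fish']=True
P=back(c,280+235/6,140+263/6,48);print(P, abs(back(c,280+342/6,140+263/6,48)-P))
b=back(c,280+235/6,140+110/6,0);print('foot far edge',b)
xy=(P[:2]*2+JOBS['weight'][0])/3;print(xy)
above('weight',140,xy)
pick('weight',xy); place('weight',2.5)
E
```

```text
[670.79509057  57.62774995  48.        ] [ 2.38847077 17.13113278  0.        ]
foot far edge [687.61036873  60.14888445   0.        ]
[668.79672705  57.7518333 ]
weight gap 22.8 F 30.0 t 54.0
 lifted gap 22.7 F 30.0 ft [ 0.2 -0.2 -5.9]
weight touch z 18.6 foot est 3.6 df 4.28
 t 63.4 gap 87.8
```

```bash
python3 - <<'E'
from h import *
goto([480,-60,260],rpy(GY));pause(.3)
d=camera('top');c=camera('scene')
t=lambda im,r0,r1,c0,c1:cv2.resize(im[r0:r1,c0:c1,::-1],(390,295),interpolation=cv2.INTER_CUBIC)
T=d['color'];S=c['color']
cv2.imwrite('pics/fin.png',np.vstack([np.hstack([t(T,155,270,150,302),t(T,155,270,390,542)]),np.hstack([t(S,165,260,390,515),t(S,165,260,105,230)])]))
for n,k,h in(('b',66,80),('b',0,76),('b',-66,68),('g',66,80),('g',0,74)):
    u=proj(d,[*pocket(n,k),h]);o=(150 if n=='b' else 390);v=proj(c,[*pocket(n,k),h]);p=390 if n=='b' else 105
    print(n,k,'top',((u-[o,155])*[390/152,295/115]+[0 if n=='b' else 390,0]).round(),'scene',((v-[p,165])*[390/125,295/95]+[0 if n=='b' else 390,295]).round())
cv2.imwrite('pics/fintop.png',T[:,:,::-1])
E
```

```text
b 66 top [134.  97.] scene [199. 422.]
b 0 top [115. 163.] scene [192. 370.]
b -66 top [ 97. 230.] scene [185. 328.]
g 66 top [528.  61.] scene [505. 450.]
g 0 top [539. 130.] scene [526. 393.]
```

View pics/fin.png

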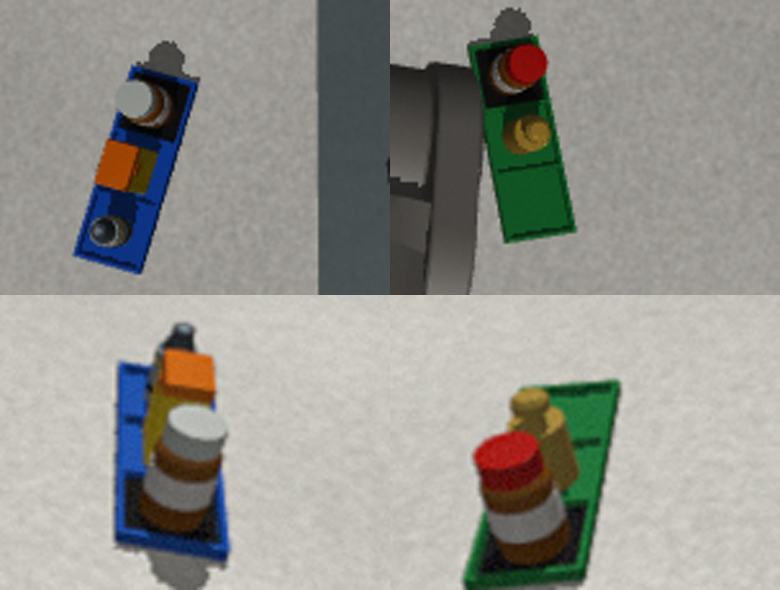

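All five items stand upright in their pockets: tops at (135,99), (118,166), (105,232), (527,64) and (535,133), each within a few pixels of prediction. The green tray's last pocket is empty.

```bash
python3 -c "
from plant import *
print(state()['t']);print(finish_job())"
```

```text
64.9167
the job is handed in; nothing more can be done
None
```

Both kits are made up and handed in at about 65 s: all five items look upright in their assigned pockets in the final pictures, and the green tray's last pocket is empty. I did not go near the black-capped bottle, mortar or beaker, though I did not re-photograph them at the end.

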